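# Make up a repair kit in the foam-lined tray

### The job

Make up the repair kit: put the round-flanged bush, the eye plate, the long link and the pillow-block bearing into the kit tray, each sitting upright, flat on the floor of the foam cut-out made for its shape. Leave the look-alikes, the square-flanged bush and the short link, where they stand. Set the parts down gently, do not drop them, and let go of everything.

Things in the scene. Friction and masses are not known exactly. Their poses are not given: they have to be found in the camera images.
- bush: Bare steel bush standing on its flange: flange round, 50 mm diameter, 6 mm thick, with a plain round barrel of 32 mm diameter above it, 36 mm high overall, dark bore in the top; belongs in the kit (bay_bush). Origin at the centre of its underside, z up, loose on the desk.
- eye_plate: Bare steel eye plate: base 50 x 50 x 8 mm with an upright lug across the middle, 36 mm along x and 10 mm thick along y, its round top with a dark eye reaching 48 mm above the underside; belongs in the kit (bay_eye). Origin at the centre of its underside, z up, loose on the desk.
- link: Flat bar with round ends, bare steel, 90 (x, long way) x 24 (y) mm, 22 mm high, a dark bolt hole showing near each end; the longer of the two links, belongs in the kit (bay_link). Origin at the centre of its underside, z up, loose on the desk.
- bearing: Grey pillow-block bearing: base 84 (x) x 40 (y) x 12 mm, on it a round housing of 48 mm diameter whose axis runs along y, its flat faces 30 mm apart along y, top 50 mm above the underside, steel ring and dark bore in the faces; belongs in the kit (bay_bearing). Origin at the centre of its underside, z up, loose on the desk.
- square_bush: Bare steel bush standing on its flange: flange square, 50 x 50 mm, 6 mm thick, with a plain round barrel of 32 mm diameter above it, 36 mm high overall, dark bore in the top; look-alike, does not belong, stays where it lies. Origin at the centre of its underside, z up, loose on the desk.
- short_link: Flat bar with round ends, bare steel, 60 (x, long way) x 24 (y) mm, 22 mm high, a dark bolt hole showing near each end; the shorter of the two links, look-alike, does not belong, stays where it lies. Origin at the centre of its underside, z up, loose on the desk.
- bay_bush: Dark foam block with pale floor, fixed in the kit tray, 120 (x) x 92 (y) x 16 mm; origin at the centre of its underside, 4 mm above the desk. Centred cut-out 10 mm deep, floor 6 mm above the origin: round, 66 mm diameter. The four bays lie two by two, turned alike, in a fixed aluminium tray 252 x 198 mm, rim 22 mm above the desk; which quarter is which changes.
- bay_eye: Dark foam block with pale floor, fixed in the kit tray, 120 (x) x 92 (y) x 16 mm; origin at the centre of its underside, 4 mm above the desk. Centred cut-out 10 mm deep, floor 6 mm above the origin: square, 66 x 66 mm.
- bay_link: Dark foam block with pale floor, fixed in the kit tray, 120 (x) x 92 (y) x 16 mm; origin at the centre of its underside, 4 mm above the desk. Centred cut-out 10 mm deep, floor 6 mm above the origin: long and narrow, 106 (x) x 40 (y) mm.
- bay_bearing: Dark foam block with pale floor, fixed in the kit tray, 120 (x) x 92 (y) x 16 mm; origin at the centre of its underside, 4 mm above the desk. Centred cut-out 10 mm deep, floor 6 mm above the origin: oblong, 100 (x) x 56 (y) mm.
Things that resemble listed ones, but are neither listed nor needed, are in the scene too. Leave any green look-alike of the bush alone. Leave any brown look-alike of the square_bush alone.

How it is judged:
At the end, for the whole second after the job is handed in: Each kit part in its own bay: underside 3 to 9 mm above the bay's origin (on the cut-out's floor), within 14 mm of its centre, tilt under 0.1 rad, at rest, released. Square-flanged bush and short link within 30 mm of their start, upright, at rest (horizontal distance between bush and bay_bush below 0.014 m and z of bush in the frame of bay_bush between 0.003 and 0.009 m and angle between each of bush, eye_plate, link, bearing, square_bush, short_link's own z axis and vertical below 0.1 rad and linear speed of each of bush, eye_plate, link, bearing, square_bush, short_link below 0.02 m/s and contact force between the fingers and bush below 0.05 N and horizontal distance between eye_plate and bay_eye below 0.014 m and z of eye_plate in the frame of bay_eye between 0.003 and 0.009 m and contact force between the fingers and eye_plate below 0.05 N and horizontal distance between link and bay_link below 0.014 m and z of link in the frame of bay_link between 0.003 and 0.009 m and contact force between the fingers and link below 0.05 N and horizontal distance between bearing and bay_bearing below 0.014 m and z of bearing in the frame of bay_bearing between 0.003 and 0.009 m and contact force between the fingers and bearing below 0.05 N and distance of each of square_bush, short_link from where it was at the start of the episode below 0.03 m); the robot touches nothing.
It fails at once if the square-flanged bush or the short link is moved more than 40 mm from its starting place (distance of any of square_bush, short_link from where it was at the start of the episode above 0.04 m).
It fails at once if a kit part is dropped or thrown (moves faster than 0.9 m/s while not held, a fall of about 40 mm) ((linear speed of bush above 0.9 m/s and contact force between the fingers and bush below 0.05 N) or (linear speed of eye_plate above 0.9 m/s and contact force between the fingers and eye_plate below 0.05 N) or (linear speed of link above 0.9 m/s and contact force between the fingers and link below 0.05 N) or (linear speed of bearing above 0.9 m/s and contact force between the fingers and bearing below 0.05 N)).
It also fails if it takes over 112 s, if anything falls off the work surface, if the arm or the gripper's body presses on something with over 40 N, if the wrist force passes 120 N, or if a joint passes its speed limit or range.

### The arm

A 6-joint arm with a two-finger parallel gripper is mounted at the origin on the work surface. World frame = base frame: x ahead of the robot, y to its left, z up, the work surface at z = 0. Lengths are in m, angles in rad, forces in N, time in s.
With the tool pointing down it reaches from about 0.25 to 0.85 m from the base axis. Payload 12.5 kg.
Tool frame: the origin (TCP) lies midway between the tips of the shut fingers; the grasp point (between the pads) lies 19 mm behind it; z points along the fingers, y is the line along which they close (so a half turn about z gives the same grasp; the last joint's range is limited). The gripper opens to 93 mm and grips with 3 to 60 N. Pads are 15 mm wide; open, the fingers measure 128 mm over their backs; the gripper's body (75 mm by 188 mm) begins 65 mm behind the grasp point.
Start: joints at [1.048, 0.351, 1.652, -0, 1.139, -0.085], TCP at [0.233, 0.498, 0.219] pointing down, gripper open.
Joint ranges: [-2.75, 2.75], [-0.79, 2.1], [0.01, 2.65], [-1.57, 4.71], [0.07, 3.14], [-2.87, 2.87]. Speed limits (rad/s): [2.22, 2.22, 2.79, 3.14, 3.14, 3.14].

### API

Orientations are given as a 3x3 rotation matrix whose columns are the frame's x, y, z axes.
In Python, from station import status, optics, ticket gives the robot as it stands.
- The arm moves only by the tool drive_tool, never from a script. Its argument "targets" is one flat list of numbers, 5 for each row, row after row: the closure, from -1 (fully open) to 1 (shut), then the shift along the tool's x, y, z scaled (see below), then the turn about the tool's z scaled (see below). A call has 1 to 5 rows; each row is the pose to reach, as a shift and turn from the pose commanded when the call began, along the tool's axes at that moment, turning the shorter way round; what a row does not reach only later rows make up. The controller multiplies each number of a shift by 750 mm and each number of a turn by pi rad. A row lasts 1/10 s, in which the tool goes at most 50 mm and 8.59 degrees, less where a joint would pass 70% of its speed; a pose out of reach is approached as far as the arm can. A call with a number of a shift or a turn outside -1 to 1 is refused whole. A call with a gripper value outside its range is refused whole. The fingers move at their own pace and stop on an object; the grip force is fixed at half the most. Time passes only in rows, so rows that repeat a pose let the fingers close. It gives the time, the measured TCP pose, the force, the opening and the grip force at its end, in the units of the state.
- status.read_state(): the state, without advancing time (a new reading comes with each control period).
- optics.get_image(name): name is "side" or "top" or "wrist"; returns a dict with "color" (480x640x3 uint8, red, green, blue), "z_map" (480x640 float32, m along the optical axis (not along the pixel's ray), 0 where there is no reading), "fx", "fy", "cx", "cy" (pixels), "cam_to_world" (4x4, takes a point from camera to world coordinates). Camera axes: x right, y up, looking along -z (the intrinsics and any distortion apply to the point x, -y, -z); pixel columns grow to the right and rows downward; lengths in m; the calibration is good to about 2 mm. A picture is of the moment at which its call begins.
- ticket.finish_job(): hands the job in; it is judged then, once.
The state is a dict: "time": time; "q": joint angles; "dq": joint speeds; "joint_efforts": joint torques, N m; "ee_pos": TCP position; "eef_rot": TCP orientation; "ft_force": force on the tool from outside, world axes, zero at the start; "torque": the same for the moment, N m; "opening": finger opening in m; "grasp_force": force on a finger pad.
Only numpy, scipy, OpenCV 4.12 (cv2) and the standard library are available. Lean on these libraries where they do the work, as an engineer would, in place of code of your own. Each camera call takes 0.05 s, during which the arm holds its last target. There are 200 camera calls.

## Working session

There is one attempt and no reset: what is moved stays moved. The work goes in short steps, Python scripts to look and compute and a tool call to move; the robot and the scene stay as the last step left them, time stands still between calls to the robot, and variables do not carry over. Pictures are saved under pics/ and viewed, at most 14 in all, crops included, and the job is handed in when it is done.

Besides the shell and the picture viewer there is one more tool, called after "Call:" as name(argument=value, ...) on one line, values as JSON. drive_tool: Moves the arm, as the interface text tells. Its arguments: {"type":"object","properties":{"targets":{"type":"array"}},"required":["targets"]}

```bash
mkdir -p pics; ls
cat > h.py <<'E'
import numpy as np, cv2, pickle
from station import status, optics
def grab(n,tag):
    im=optics.get_image(n); pickle.dump(im,open(f'{tag}.pkl','wb')); cv2.imwrite(f'pics/{tag}.png',im['color'][:,:,::-1]); return im
def load(tag): return pickle.load(open(f'{tag}.pkl','rb'))
def ray(im,u,v):
    T=np.array(im['cam_to_world']); d=np.array([(u-im['cx'])/im['fx'],-(v-im['cy'])/im['fy'],-1.])
    return T[:3,3],T[:3,:3]@d
def onz(im,u,v,z):
    o,d=ray(im,u,v); return o+d*(z-o[2])/d[2]
def dep(im,u,v):
    o,d=ray(im,u,v); return o+d*im['z_map'][int(v),int(u)]
def cloud(im):
    v,u=np.mgrid[:480,:640]; z=im['z_map']
    p=np.stack([(u-im['cx'])/im['fx']*z,-(v-im['cy'])/im['fy']*z,-z],-1)
    T=np.array(im['cam_to_world']); return p@T[:3,:3].T+T[:3,3]
E
python3 - <<'E'
from h import *
for n in('top','side','wrist'):
    im=grab(n,n+'0'); print(n,[k for k in im],im['fx'],im['cx'],im['cy'],np.round(im['cam_to_world'],3).tolist(),(im['z_map']==0).mean())
s=status.read_state(); print(s)
E
```

```text
pics
top ['color', 'z_map', 'fx', 'fy', 'cx', 'cy', 'cam_to_world'] 551.5905651862773 320.31266010609517 233.9701564178967 [[-0.027, 0.987, -0.16, 0.306], [-1.0, -0.028, -0.003, -0.065], [-0.007, 0.16, 0.987, 1.208], [0.0, 0.0, 0.0, 1.0]] 0.004095052083333333
side ['color', 'z_map', 'fx', 'fy', 'cx', 'cy', 'cam_to_world'] 619.5716692554388 317.5523723549727 244.88861945223903 [[0.994, 0.071, -0.086, 0.411], [-0.112, 0.669, -0.735, -0.947], [0.005, 0.74, 0.672, 0.852], [0.0, 0.0, 0.0, 1.0]] 0.00404296875
wrist ['color', 'z_map', 'fx', 'fy', 'cx', 'cy', 'cam_to_world'] 375.90084192944295 317.48247578498723 241.0031401017721 [[0.425, -0.871, -0.247, 0.163], [0.905, 0.408, 0.119, 0.53], [-0.002, -0.274, 0.962, 0.384], [0.0, 0.0, 0.0, 1.0]] 0.004166666666666667
{'time': 0.15, 'q': array([ 1.04840335e+00,  3.51130153e-01,  1.65225634e+00,  4.20120743e-05,
        1.13912597e+00, -8.45752042e-02]), 'dq': array([-0.00042311, -0.00119655, -0.00200939,  0.0003298 ,  0.00054364,
       -0.00044929]), 'joint_efforts': array([-2.12248206e-04, -4.97472167e+01, -2.85339135e+01,  6.98549696e-02,
        2.46695144e-02, -1.14636305e-05]), 'ee_pos': array([0.23300282, 0.49791482, 0.2182233 ]), 'eef_rot': array([[-9.05671517e-01,  4.23979789e-01, -4.92012410e-04],
       [ 4.23980059e-01,  9.05671190e-01, -7.78092297e-04],
       [ 1.15706057e-04, -9.13299481e-04, -9.99999576e-01]]), 'ft_force': array([ 0.55119372, -0.344543  , -0.44767162]), 'torque': array([-0.00737399, -0.00905712, -0.01424895]), 'grasp_force': 0.0, 'opening': 0.09267409263940825}
```

View pics/top0.png

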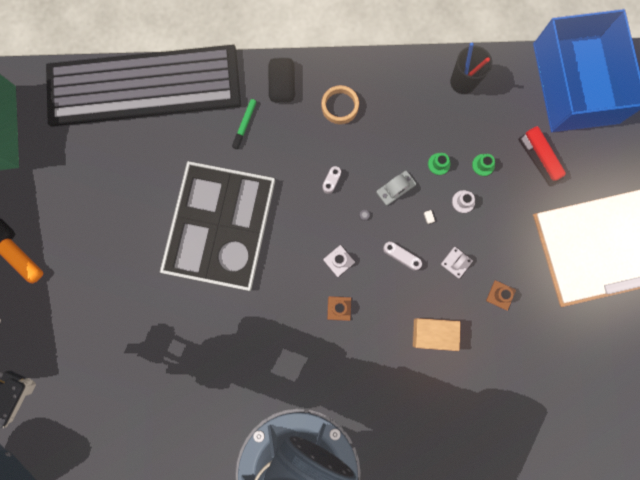

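View pics/side0.png

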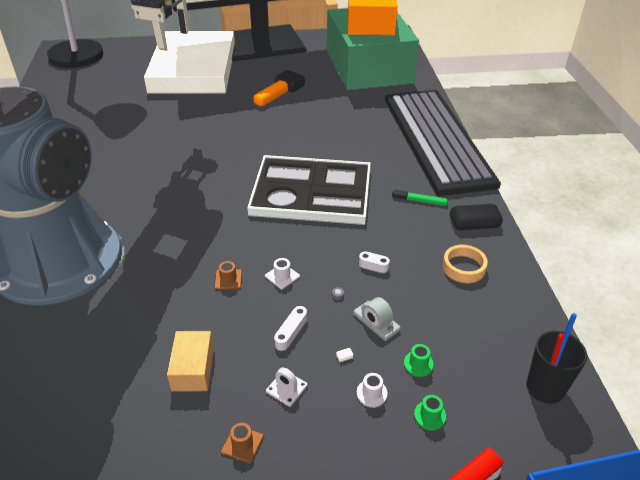

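Top view: bush (463,201), eye plate (457,262), link (403,256), bearing (397,188), square bush (340,261), short link (332,180). The bays are eye (205,195), link (246,203), bearing (192,247) and bush (234,257). The side view agrees with this layout.

```bash
cat > m.py <<'E'
from h import *
def seg(C,c,r,zlo,zhi):
    return (np.hypot(C[...,0]-c[0],C[...,1]-c[1])<r)&(C[...,2]>zlo)&(C[...,2]<zhi)
def rect(P):
    (c,wh,a)=cv2.minAreaRect((P[:,:2]*1000).astype(np.float32)); w,h=wh
    if w<h: w,h=h,w; a+=90
    a=(a+90)%180-90
    return np.round(c,1),np.round((w,h),1),round(a,1)
E
python3 - <<'E'
from m import *
parts=dict(bush=(463,201),eye=(457,262),link=(403,256),bearing=(397,188),sqb=(340,261),short=(332,180))
t=load('top0'); s=load('side0'); Ct,Cs=cloud(t),cloud(s)
for nm,C in(('top',Ct),('side',Cs)):
    d=np.hypot(C[...,0]-.35,C[...,1]+.2)<.25; z=C[d][:,2]; print(nm,'desk z',np.percentile(z,[5,25,50,75]))
for n,(u,v) in parts.items():
    c=onz(t,u,v,.02)
    for nm,C in(('top',Ct),('side',Cs)):
        m=seg(C,c,.055,.004 if n not in() else 0,.08); P=C[m]
        z=P[:,2]; print(n,nm,rect(P),'mean',np.round(P[:,:2].mean(0)*1000,1),'zmax',np.round(np.percentile(z,[50,90,99])*1000,1),len(P))
for n,(u,v) in dict(b_eye=(205,195),b_link=(246,203),b_bear=(192,247),b_bush=(234,257)).items():
    c=onz(t,u,v,.01)
    for nm,im,C in(('top',t,Ct),('side',s,Cs)):
        g=im['color'].min(2)>100
        m=seg(C,c,.06,-.01,.035)&g
        k,l,st,ce=cv2.connectedComponentsWithStats(m.astype(np.uint8)); 
        j=1+np.argmin([np.linalg.norm(C[l==i][:,:2].mean(0)-c[:2]) if st[i,4]>60 else 9 for i in range(1,k)])
        P=C[l==j]; print(n,nm,rect(P),'z',np.round(np.median(P[:,2])*1000,1),'mean',np.round(P[:,:2].mean(0)*1000,1),len(P))
E
```

```text
top desk z [-0.00443418 -0.00205051 -0.00029083  0.00180477]
side desk z [-0.00178775 -0.00016215  0.00105232  0.00250873]
bush top (array([ 562.4, -376.2]), array([102.9,  86. ]), 7.9) mean [ 563.9 -378.2] zmax [20.4 37.1 39.6] 371
bush side (array([ 562.3, -374.3]), array([102.2,  94.6]), -56.6) mean [ 565.  -386.4] zmax [16.9 37.7 40. ] 802
eye top (array([ 425.6, -357.6]), array([105.9,  94.7]), -55.1) mean [ 428.8 -355.7] zmax [ 8.  42.9 49. ] 543
eye side (array([ 429.6, -350.7]), array([93.9, 92.6]), 5.6) mean [ 430.7 -362.9] zmax [ 9.9 44.  49.3] 933
link top (array([ 445.7, -236.3]), array([95. , 87.7]), -43.7) mean [ 447.4 -237. ] zmax [20.9 24.4 27.1] 516
link side (array([ 443.3, -239.6]), array([97.4, 96. ]), -4.9) mean [ 446.6 -242.7] zmax [21.9 24.4 26.1] 787
bearing top (array([ 599.7, -237.7]), array([98.1, 92.4]), 30.2) mean [ 596.8 -230.6] zmax [16.5 48.4 52.2] 701
bearing side (array([ 594.8, -236.1]), array([98.9, 91.3]), -23.2) mean [ 600.7 -242.3] zmax [21.2 49.  52.8] 1175
sqb top (array([ 439.3, -100.2]), array([96.4, 93. ]), -12.4) mean [ 440.6 -100.3] zmax 
[... 397 characters left out ...]
8.2]), -13.1) z 9.1 mean [596.  194.9] 826
b_eye side (array([596.2, 193.9]), array([72.5, 65.8]), 77.9) z 11.7 mean [596.9 198.5] 403
b_link top (array([574.2, 102.4]), array([108.1,  41.2]), -12.9) z 9.1 mean [574.4 103.2] 814
b_link side (array([574.7, 102.3]), array([105.4,  48.6]), -13.6) z 11.7 mean [575.8 106.5] 420
b_bear top (array([477.9, 221.5]), array([102.1,  58.2]), -11.8) z 9.0 mean [478.  222.2] 1116
b_bear side (array([477.7, 219.6]), array([100.1,  63.5]), -12.6) z 11.8 mean [478.8 225.4] 483
b_bush top (array([455.8, 129.8]), array([66.1, 65.2]), 13.4) z 9.1 mean [456.9 130.1] 697
b_bush side (array([457.2, 128.8]), array([69.3, 61.6]), -86.0) z 11.2 mean [457.3 134. ] 350
```

```bash
cat > mm.py <<'E'
from m import *
t=load('top0'); s=load('side0')
# name: seed px top, seed px side
S=dict(bush=((463,201),(373,390)),eye=((457,262),(287,386)),link=((403,256),(291,327)),bearing=((397,188),(377,318)),sqb=((340,261),(282,272)),short=((332,180),(374,262)))
def blob(im,seed,r=40,thr=85):
    g=im['color'].astype(int).min(2); m=(g>thr)
    w=np.zeros_like(m); u,v=seed; w[v-r:v+r,u-r:u+r]=1; m=cv2.morphologyEx((m&w).astype(np.uint8),cv2.MORPH_CLOSE,np.ones((5,5)))
    k,l,st,ce=cv2.connectedComponentsWithStats(m)
    j=1+np.argmin([np.hypot(*(ce[i]-seed)) if st[i,4]>50 else 999 for i in range(1,k)])
    return l==j
def proj(im,m,z):
    v,u=np.nonzero(m); return np.array([onz(im,a,b,z) for a,b in zip(u,v)])
if __name__=='__main__':
    top=t['color'].copy()
    for n,(a,b) in S.items():
        for nm,im,sd in(('top',t,a),('side',s,b)):
            m=blob(im,sd); top_z={'link':.022,'short':.022}.get(n,.006)
            C=cloud(im)[m]; P=proj(im,m,top_z)
            hi=C[C[:,2]>C[:,2].max()-.012]
            print(n,nm,m.sum(),'plane',top_z,rect(P),'cloud',rect(C),'top pts z',np.round(np.percentile(C[:,2],[5,95])*1000,1),'hi',np.round(hi.mean(0)*1000,1),rect(hi))
            if nm=='top': top[m]=top[m]//2+np.array([120,0,0],np.uint8)
    c=cv2.resize(top[140:300,300:500],None,fx=4,fy=4,interpolation=cv2.INTER_CUBIC)[:600]
    cv2.imwrite('pics/seg.png',c[:,:,::-1])
E
python3 mm.py
```

```text
bush top 5575 plane 0.006 (array([ 567.2, -380.6]), array([183., 177.]), -3.3) cloud (array([ 514.4, -252. ]), array([508.3, 235.7]), -66.7) top pts z [-4.4  8.8] hi [ 305.6  -65.3 1207.6] (array([305.6, -65.3]), array([0., 0.]), 0.0)
bush side 5931 plane 0.006 (array([ 571.8, -372.4]), array([154.6, 131.9]), 82.5) cloud (array([ 530.1, -622.9]), array([677.2, 132.9]), 80.9) top pts z [-1.6 23.3] hi [ 411.  -946.8  852.1] (array([ 411. , -946.8]), array([0., 0.]), 0.0)
eye top 6221 plane 0.006 (array([ 432.2, -358.4]), array([178.9, 173.6]), 88.4) cloud (array([ 423.9, -257.7]), array([408.5, 193.3]), -83.7) top pts z [-4.4  8.6] hi [ 305.6  -65.3 1207.6] (array([305.6, -65.3]), array([0., 0.]), 0.0)
eye side 6145 plane 0.006 (array([ 429.4, -349.2]), array([153.3, 135.9]), 83.8) cloud (array([ 405.4, -604.3]), array([680.7, 137.1]), 84.5) top pts z [-1.6 21.3] hi [ 411.  -946.8  852.1] (array([ 411. , -946.8]), array([0., 0.]), 0.0)
link top 6370 plane 0.022 (array([ 446.8, -238.9]), array([174.4, 172. ]), 88.4) cloud (array([ 420.1, -199.7]), array([259.6, 239.6]), 87.7) top pts z 
[... 1046 characters left out ...]
 6336 plane 0.006 (array([438.2, -82.6]), array([218.6, 164.1]), 83.9) cloud (array([ 393.7, -450.5]), array([981.7, 165.1]), 83.3) top pts z [-1.6 21.9] hi [ 411.  -946.8  852.1] (array([ 411. , -946.8]), array([0., 0.]), 0.0)
short top 6230 plane 0.022 (array([620.4, -89.7]), array([180.1, 176.9]), -1.7) cloud (array([512.7, -87.2]), array([415.4, 180.6]), -1.6) top pts z [-4.7 11.6] hi [ 305.6  -65.3 1207.6] (array([305.6, -65.3]), array([0., 0.]), 0.0)
short side 6034 plane 0.022 (array([626.7, -90.8]), array([226. , 164.3]), 82.5) cloud (array([ 571.3, -453.7]), array([1023.2,  168.3]), 81.3) top pts z [-1.5 21.5] hi [ 411.  -946.8  852.1] (array([ 411. , -946.8]), array([0., 0.]), 0.0)
```

View pics/seg.png

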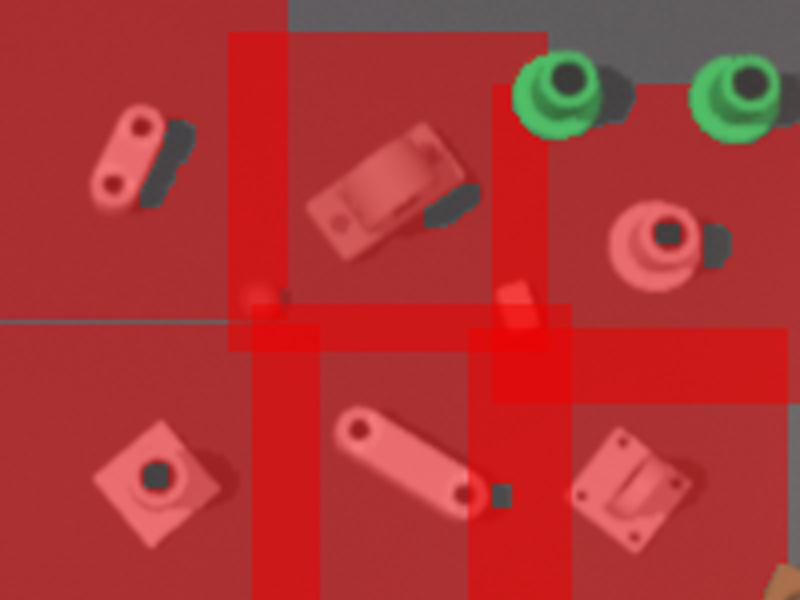

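The crop shows the threshold was too low and took in the desk. The layout itself is clear: the bush flange is round at about (655,245), and the eye lug runs along the down-left to up-right diagonal. I'll switch to an Otsu threshold.

```bash
python3 - <<'E'
import re
x=open('mm.py').read()
x=x.replace("r=40,thr=85","r=34").replace("m=(g>thr)","u,v=seed; thr=cv2.threshold(g[v-r:v+r,u-r:u+r].astype(np.uint8).reshape(-1,1),0,255,cv2.THRESH_OTSU)[0]; m=(g>thr)&(im['z_map']>.2)").replace("{'link':.022,'short':.022}.get(n,.006)","{'link':.022,'short':.022,'bearing':.012,'eye':.008}.get(n,.006)")
open('mm.py','w').write(x)
E
python3 mm.py
```

```text
bush top 363 plane 0.006 (array([ 566. , -380.8]), array([50.4, 48.9]), -3.7) cloud (array([ 434.4, -239.1]), array([430. ,  50.2]), -47.2) top pts z [-0.5 38.1] hi [ 305.6  -65.3 1207.6] (array([305.6, -65.3]), array([0., 0.]), 0.0)
bush side 690 plane 0.006 (array([ 569.8, -376.7]), array([62.8, 49.5]), 51.2) cloud (array([ 483.7, -640.4]), array([627.9,  48.9]), 72.2) top pts z [ 4.  38.4] hi [ 411.  -946.8  852.1] (array([ 411. , -946.8]), array([0., 0.]), 0.0)
eye top 517 plane 0.008 (array([ 429.9, -356.3]), array([50.9, 50.5]), -40.5) cloud (array([ 360.7, -229.6]), array([341.2,  60.9]), -61.3) top pts z [ 2.8 47. ] hi [ 305.6  -65.3 1207.6] (array([305.6, -65.3]), array([0., 0.]), 0.0)
eye side 907 plane 0.008 (array([ 429.6, -354.6]), array([57.2, 56.2]), 49.6) cloud (array([ 406.2, -634.3]), array([621.6,  64.6]), 85.0) top pts z [ 5.5 47.3] hi [ 411.  -946.8  852.1] (array([ 411. , -946.8]), array([0., 0.]), 0.0)
link top 483 plane 0.022 (array([ 446.6, -237.5]), array([90. , 26.7]), 56.4) cloud (array([ 401.1, -153.9]), array([247.3,  82.1]), -61.2) top pts z [10.9 25.2]
[... 1023 characters left out ...]
sqb side 573 plane 0.006 (array([441.4, -90.2]), array([67.1, 63.2]), -51.7) cloud (array([ 411.2, -507.1]), array([876.8,  65.7]), 85.7) top pts z [ 3.9 38.5] hi [ 411.  -946.8  852.1] (array([ 411. , -946.8]), array([0., 0.]), 0.0)
short top 291 plane 0.022 (array([621. , -89.3]), array([62. , 25.8]), -25.8) cloud (array([482.1, -70.7]), array([351.4,  35.8]), -7.6) top pts z [10.5 25.1] hi [ 305.6  -65.3 1207.6] (array([305.6, -65.3]), array([0., 0.]), 0.0)
short side 465 plane 0.022 (array([618.7, -96.5]), array([59.8, 45.8]), -26.7) cloud (array([ 507.7, -495.3]), array([921.6,  59.4]), 74.2) top pts z [ 3.3 25.4] hi [ 411.  -946.8  852.1] (array([ 411. , -946.8]), array([0., 0.]), 0.0)
```

View pics/seg.png

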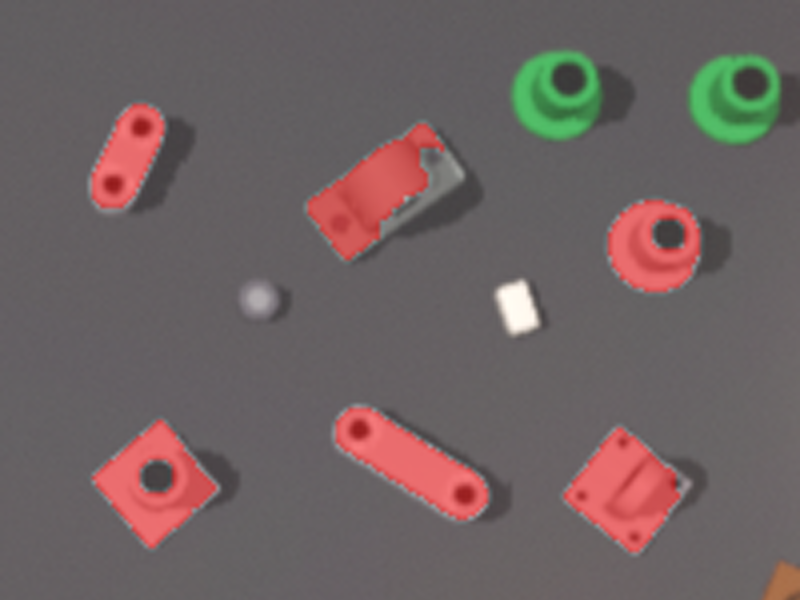

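```bash
cat > go.py <<'E'
import sys, numpy as np
from station import status
def plan(x,y,z,phi=None):
    s=status.read_state(); p,R=np.array(s['ee_pos']),np.array(s['eef_rot'])
    d=R.T@(np.array([x,y,z])/1000-p)/.75
    ph=np.degrees(np.arctan2(R[1,1],R[0,1])); 
    t=0 if phi is None else (ph-phi)
    t=(t+180)%360-180
    print('t',round(s['time'],2),'pos',np.round(p*1000,1),'phi',round(ph,1),'open',round(s['opening'],4),'grip',round(s['grasp_force'],1),'F',np.round(s['ft_force'],1),'q1,6',np.round(np.degrees(s['q'][[0,5]]),0))
    print('shift',np.round(d,3),'turn',round(t/180,3),'rows',round(np.linalg.norm(d)*15,1),round(abs(t)/8.59,1))
plan(*map(float,sys.argv[1:]))
E
python3 go.py 446.6 -237.5 130 -33.6
```

```text
t 0.15 pos [233.  497.9 218.2] phi 64.9 open 0.0927 grip 0.0 F [ 0.6 -0.3 -0.4] q1,6 [60. -5.]
shift [-0.674 -0.767  0.118] turn 0.547 rows 15.4 11.5
```

Call:
drive_tool(targets=[-1, -0.674, -0.767, 0.118, 0.547, -1, -0.674, -0.767, 0.118, 0.547, -1, -0.674, -0.767, 0.118, 0.547, -1, -0.674, -0.767, 0.118, 0.547, -1, -0.674, -0.767, 0.118, 0.547])

```text
time: 0.65
ee_pos: [0.3025, 0.2579, 0.1897]
eef_rot: [[-0.369, 0.93, 0.0], [0.93, 0.369, 0.0], [-0.0, 0.0, -1.0]]
ft_force: [0.9, 0.4, -0.5]
opening: 0.0927
grasp_force: 0.0
```

```bash
python3 go.py 446.6 -237.5 130 -33.6
```

```text
t 0.65 pos [302.5 257.9 189.7] phi 21.6 open 0.0927 grip 0.0 F [ 0.9  0.4 -0.5] q1,6 [34. 12.]
shift [-0.685 -0.065  0.08 ] turn 0.307 rows 10.4 6.4
```

Call:
drive_tool(targets=[-1, -0.685, -0.065, 0.08, 0.307, -1, -0.685, -0.065, 0.08, 0.307, -1, -0.685, -0.065, 0.08, 0.307, -1, -0.685, -0.065, 0.08, 0.307, -1, -0.685, -0.065, 0.08, 0.307])

```text
time: 1.15
ee_pos: [0.3733, 0.0196, 0.161]
eef_rot: [[0.365, 0.931, 0.001], [0.931, -0.365, -0.0], [0.0, 0.001, -1.0]]
ft_force: [0.7, 0.9, 0.2]
opening: 0.0928
grasp_force: 0.0
```

```bash
python3 go.py 446.6 -237.5 130 -33.6
```

```text
t 1.15 pos [373.3  19.6 161. ] phi -21.4 open 0.0928 grip 0.0 F [0.7 0.9 0.2] q1,6 [-4. 17.]
shift [-0.284  0.216  0.041] turn 0.068 rows 5.4 1.4
```

Call:
drive_tool(targets=[-1, -0.284, 0.216, 0.041, 0.068, -1, -0.284, 0.216, 0.041, 0.068, -1, -0.284, 0.216, 0.041, 0.068, -1, -0.284, 0.216, 0.041, 0.068, -1, -0.284, 0.216, 0.041, 0.068])

```text
time: 1.65
ee_pos: [0.4426, -0.2191, 0.1322]
eef_rot: [[0.549, 0.836, -0.0], [0.836, -0.549, 0.0], [0.0, -0.0, -1.0]]
ft_force: [0.9, 0.5, -0.0]
opening: 0.0927
grasp_force: 0.0
```

```bash
python3 -c "
from h import *
grab('wrist','w1')"; python3 go.py 446.6 -237.5 11.5 -33.6
```

```text
t 1.7 pos [ 444.5 -224.7  131.8] phi -33.4 open 0.0931 grip 0.0 F [-3.8 -1.8 -0.5] q1,6 [-32.   1.]
shift [-0.013  0.011  0.16 ] turn 0.001 rows 2.4 0.0
```

View pics/w1.png

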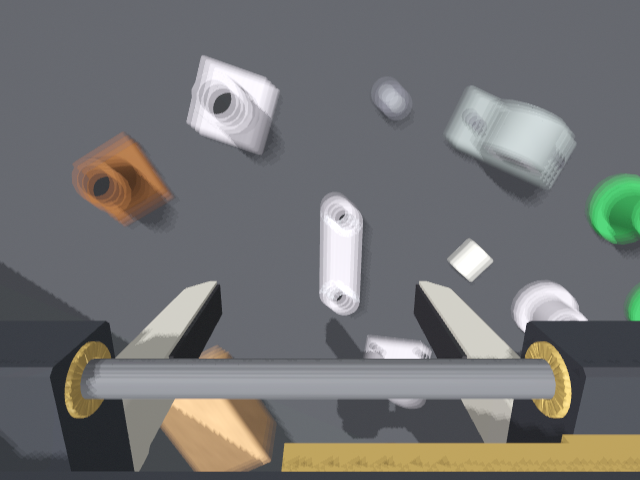

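The wrist picture is blurred because the arm was still moving. It shows the link at (341,255), midway between the fingers and aligned with them. I'll settle at hover and take a still.

Call:
drive_tool(targets=[-1, 0, 0, 0, 0, -1, 0, 0, 0, 0])

```text
time: 1.9
ee_pos: [0.442, -0.2163, 0.1322]
eef_rot: [[0.549, 0.836, -0.001], [0.836, -0.549, 0.001], [0.0, -0.001, -1.0]]
ft_force: [0.3, 0.0, 0.4]
opening: 0.0929
grasp_force: 0.0
```

```bash
python3 go.py 446.6 -237.5 11.5 -33.6
cat > wl.py <<'E'
import sys
from mm import *
def wl(tag,seed,z,r,name=''):
    im=load(tag); m=blob(im,seed,r); m[320:]=0; P=proj(im,m,z); C=cloud(im)[m]
    print(name,m.sum(),rect(P),'z',np.round(np.percentile(C[:,2],[10,50,90])*1000,1))
E
python3 -c "
from h import *
from wl import *
grab('wrist','w2')
wl('w2',(341,250),.022,60,'link')
wl('w2',(510,135),.012,75,'bearing')
wl('w2',(235,103),.006,60,'sqb')
"
```

```text
t 1.9 pos [ 442.  -216.3  132.2] phi -33.3 open 0.0929 grip 0.0 F [0.3 0.  0.4] q1,6 [-32.   2.]
shift [-0.02   0.021  0.161] turn 0.002 rows 2.5 0.0
link 2983 (array([ 446.8, -237. ]), array([92.4, 24.2]), 56.7) z [21.2 22.2 23.1]
bearing 5409 (array([ 601.6, -230. ]), array([84.3, 43.8]), -54.9) z [11.3 41.3 49.5]
sqb 3763 (array([440.2, -99.6]), array([50.1, 49.7]), -51.5) z [ 5.1  6.4 36.3]
```

Call:
drive_tool(targets=[-1, -0.02, 0.021, 0.055, 0.002, -1, -0.02, 0.021, 0.105, 0.002, -1, -0.02, 0.021, 0.14, 0.002, -1, -0.02, 0.021, 0.156, 0.002, -1, -0.02, 0.021, 0.161, 0.002])

```text
time: 2.45
ee_pos: [0.4473, -0.237, 0.0113]
eef_rot: [[0.553, 0.833, -0.001], [0.833, -0.553, 0.001], [0.0, -0.001, -1.0]]
ft_force: [-0.4, -0.8, 0.2]
opening: 0.0931
grasp_force: 0.0
```

```bash
python3 go.py 446.8 -237.3 11.5 -33.4
```

```text
t 2.45 pos [ 447.3 -237.    11.3] phi -33.6 open 0.0931 grip 0.0 F [-0.4 -0.8  0.2] q1,6 [-33.   0.]
shift [-0.001 -0.    -0.   ] turn -0.001 rows 0.0 0.0
```

Very accurate. Close, with a settled z.

Call:
drive_tool(targets=[1, 0, 0, 0, 0, 1, 0, 0, 0, 0, 1, 0, 0, 0, 0, 1, 0, 0, 0, 0, 1, 0, 0, 0, 0])

```text
time: 2.95
ee_pos: [0.4477, -0.2382, 0.0122]
eef_rot: [[0.554, 0.833, 0.001], [0.833, -0.554, -0.0], [0.0, 0.001, -1.0]]
ft_force: [-0.0, 0.3, -0.4]
opening: 0.0579
grasp_force: 0.0
```

```bash
python3 go.py 446.8 -237.3 100 -33.4
```

```text
t 2.95 pos [ 447.7 -238.2   12.2] phi -33.6 open 0.0579 grip 0.0 F [-0.   0.3 -0.4] q1,6 [-33.   0.]
shift [ 0.    -0.002 -0.117] turn -0.001 rows 1.8 0.0
```

Call:
drive_tool(targets=[1, 0, 0, 0.001, 0, 1, 0, 0, 0.001, 0, 1, 0, 0, 0.001, 0, 1, 0, 0, 0.001, 0, 1, 0, 0, 0.001, 0])

```text
time: 3.45
ee_pos: [0.4473, -0.2379, 0.011]
eef_rot: [[0.554, 0.833, -0.0], [0.833, -0.554, 0.0], [-0.0, -0.001, -1.0]]
ft_force: [-1.8, 0.1, 1.2]
opening: 0.0238
grasp_force: 30.0
```

Call:
drive_tool(targets=[1, 0, 0, 0, 0, 1, 0, 0, 0, 0, 1, 0, 0, -0.01, 0, 1, 0, 0, -0.03, 0, 1, 0, 0, -0.06, 0])

```text
time: 3.95
ee_pos: [0.4469, -0.2376, 0.056]
eef_rot: [[0.554, 0.833, -0.002], [0.833, -0.554, 0.001], [0.0, -0.002, -1.0]]
ft_force: [-0.5, -0.8, -4.4]
opening: 0.0236
grasp_force: 30.0
```

```bash
python3 go.py 574.5 102.5 100 -102.7
```

```text
t 3.95 pos [ 446.9 -237.6   56. ] phi -33.6 open 0.0236 grip 30.0 F [-0.5 -0.8 -4.4] q1,6 [-33.   0.]
shift [ 0.472 -0.11  -0.058] turn 0.384 rows 7.3 8.0
```

Call:
drive_tool(targets=[1, 0.0, 0.0, -0.05, 0.03, 1, 0.04, -0.01, -0.06, 0.07, 1, 0.1, -0.023, -0.06, 0.115, 1, 0.165, -0.038, -0.06, 0.16, 1, 0.23, -0.053, -0.06, 0.205])

```text
time: 4.45
ee_pos: [0.5056, -0.0843, 0.1015]
eef_rot: [[0.936, 0.352, 0.0], [0.352, -0.936, -0.0], [0.0, 0.0, -1.0]]
ft_force: [0.4, -0.4, -3.4]
opening: 0.0236
grasp_force: 30.0
```

```bash
python3 go.py 574.5 102.5 90 -102.7
```

```text
t 4.45 pos [505.6 -84.3 101.5] phi -69.4 open 0.0236 grip 30.0 F [ 0.4 -0.4 -3.4] q1,6 [-15.  55.]
shift [ 0.174 -0.201  0.015] turn 0.185 rows 4.0 3.9
```

Call:
drive_tool(targets=[1, 0.043, -0.05, 0.0, 0.045, 1, 0.087, -0.1, 0.0, 0.09, 1, 0.125, -0.145, 0.0, 0.135, 1, 0.155, -0.18, 0.01, 0.17, 1, 0.174, -0.201, 0.015, 0.185])

```text
time: 4.95
ee_pos: [0.5735, 0.1047, 0.0896]
eef_rot: [[0.976, -0.216, 0.0], [-0.216, -0.976, 0.0], [0.0, -0.0, -1.0]]
ft_force: [-0.6, -1.1, -4.2]
opening: 0.0231
grasp_force: 30.0
```

Call:
drive_tool(targets=[1, 0, 0, 0, 0, 1, 0, 0, 0, 0])

```text
time: 5.15
ee_pos: [0.5728, 0.1016, 0.0897]
eef_rot: [[0.977, -0.212, -0.001], [-0.212, -0.977, -0.0], [-0.001, 0.0, -1.0]]
ft_force: [-0.0, -0.9, -4.7]
opening: 0.0237
grasp_force: 30.0
```

```bash
python3 go.py 574.4 102.5 23 -102.7; python3 -c "
from h import *
grab('side','s1')
grab('wrist','w3')
im=load('s1')['color'][140:270,220:400]
a=cv2.resize(im,(554,400),interpolation=cv2.INTER_CUBIC)
cv2.imwrite('pics/s1c.png',np.hstack([a[:,:400],cv2.resize(load('w3')['color'],(400,400))])[:,:,::-1])
"
```

```text
t 5.15 pos [572.8 101.6  89.7] phi -102.2 open 0.0237 grip 30.0 F [-0.  -0.9 -4.7] q1,6 [  5. 108.]
shift [ 0.002 -0.002  0.089] turn 0.003 rows 1.3 0.1
```

View pics/s1c.png

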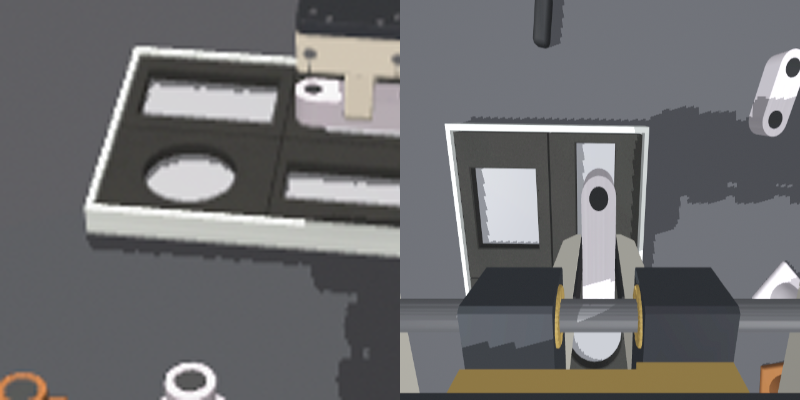

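The link is level and lined up over the narrow slot, which is centre-right in the wrist half of the picture. I'll lower it.

Call:
drive_tool(targets=[1, 0.002, -0.002, 0.035, 0.003, 1, 0.002, -0.002, 0.06, 0.003, 1, 0.002, -0.002, 0.077, 0.003, 1, 0.002, -0.002, 0.086, 0.003, 1, 0.002, -0.002, 0.09, 0.003])

```text
time: 5.75
ee_pos: [0.5749, 0.1023, 0.0221]
eef_rot: [[0.975, -0.223, -0.0], [-0.223, -0.975, -0.0], [-0.0, 0.0, -1.0]]
ft_force: [-0.1, -0.2, -4.1]
opening: 0.0236
grasp_force: 30.0
```

```bash
python3 go.py 574.4 102.5 21.2 -102.7
```

```text
t 5.75 pos [574.9 102.3  22.1] phi -102.9 open 0.0236 grip 30.0 F [-0.1 -0.2 -4.1] q1,6 [  6. 108.]
shift [-0.001 -0.     0.001] turn -0.001 rows 0.0 0.0
```

Call:
drive_tool(targets=[1, 0, 0, 0.001, 0, 1, 0, 0, 0.001, 0, 0, 0, 0, 0.001, 0, 0, 0, 0, 0.001, 0, 0, 0, 0, 0.001, 0])

```text
time: 6.25
ee_pos: [0.5754, 0.1029, 0.0221]
eef_rot: [[0.975, -0.223, 0.001], [-0.223, -0.975, 0.0], [0.001, -0.0, -1.0]]
ft_force: [-0.3, 0.2, 0.4]
opening: 0.043
grasp_force: 0.0
```

```bash
python3 go.py 574.4 102.5 120 -102.7
```

```text
t 6.25 pos [575.4 102.9  22.1] phi -102.9 open 0.043 grip 0.0 F [-0.3  0.2  0.4] q1,6 [  6. 108.]
shift [-0.001  0.001 -0.131] turn -0.001 rows 2.0 0.0
```

Call:
drive_tool(targets=[0, 0, 0, -0.03, 0, -1, 0, 0, -0.08, 0, -1, 0, 0, -0.11, 0.03, -1, 0, 0, -0.12, 0.07, -1, 0, 0, -0.12, 0.1])

```text
time: 6.75
ee_pos: [0.5759, 0.1029, 0.1135]
eef_rot: [[0.856, -0.517, 0.003], [-0.517, -0.856, 0.0], [0.003, -0.002, -1.0]]
ft_force: [-0.2, -0.5, -0.7]
opening: 0.0737
grasp_force: 0.0
```

```bash
python3 go.py 601.3 -231 105 -144.6; python3 -c "
from h import *
im=grab('top','t2')['color'][150:300,150:290]
cv2.imwrite('pics/t2c.png',cv2.resize(im,None,fx=4,fy=4,interpolation=cv2.INTER_CUBIC)[:,:,::-1])
"
```

```text
t 6.75 pos [575.9 102.9 113.5] phi -121.2 open 0.0737 grip 0.0 F [-0.2 -0.5 -0.7] q1,6 [  6. 127.]
shift [0.259 0.363 0.011] turn 0.13 rows 6.7 2.7
```

View pics/t2c.png

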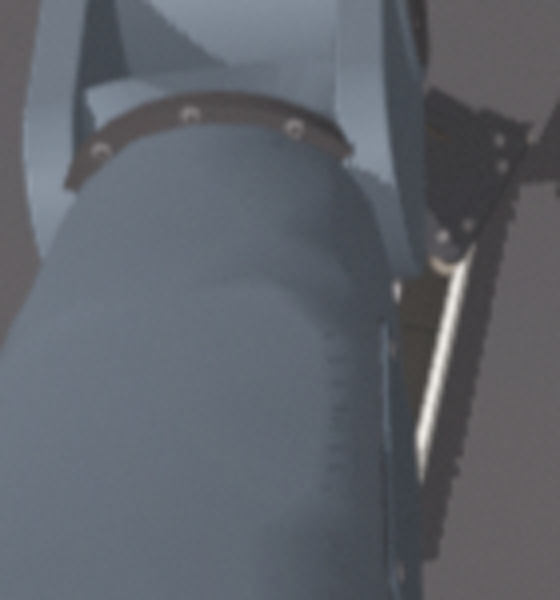

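The arm hides the tray in this view, so I'll check it once the arm is away. On to the bearing.

Call:
drive_tool(targets=[-1, 0.03, 0.042, 0, 0.04, -1, 0.068, 0.096, 0, 0.08, -1, 0.107, 0.15, 0, 0.11, -1, 0.145, 0.204, 0.005, 0.125, -1, 0.184, 0.258, 0.008, 0.13])

```text
time: 7.3
ee_pos: [0.5939, -0.136, 0.1055]
eef_rot: [[0.584, -0.812, 0.0], [-0.812, -0.584, 0.0], [0.0, -0.0, -1.0]]
ft_force: [0.6, 0.7, 0.4]
opening: 0.093
grasp_force: 0.0
```

```bash
python3 go.py 601.3 -231 90 -144.6
```

```text
t 7.3 pos [ 593.9 -136.   105.5] phi -144.3 open 0.093 grip 0.0 F [0.6 0.7 0.4] q1,6 [-17. 127.]
shift [0.109 0.066 0.021] turn 0.002 rows 1.9 0.0
```

Call:
drive_tool(targets=[-1, 0.05, 0.03, 0.01, 0.002, -1, 0.085, 0.051, 0.02, 0.002, -1, 0.102, 0.062, 0.021, 0.002, -1, 0.109, 0.066, 0.021, 0.002, -1, 0.109, 0.066, 0.021, 0.002])

```text
time: 7.8
ee_pos: [0.6018, -0.229, 0.0901]
eef_rot: [[0.579, -0.815, 0.0], [-0.815, -0.579, 0.0], [0.0, -0.0, -1.0]]
ft_force: [-0.3, 1.0, 0.3]
opening: 0.0928
grasp_force: 0.0
```

```bash
python3 go.py 601.3 -231 18.5 -144.6; python3 -c "
from wl import *
im=grab('wrist','w4'); grab('top','t3')
cv2.imwrite('pics/w4c.png',np.hstack([cv2.resize(im['color'],(400,300)),cv2.resize(load('t3')['color'][140:300,150:310],(300,300))])[:,:,::-1])
"
```

```text
t 7.8 pos [ 601.8 -229.    90.1] phi -144.6 open 0.0928 grip 0.0 F [-0.3  1.   0.3] q1,6 [-25. 120.]
shift [0.002 0.002 0.095] turn -0.0 rows 1.4 0.0
```

View pics/w4c.png

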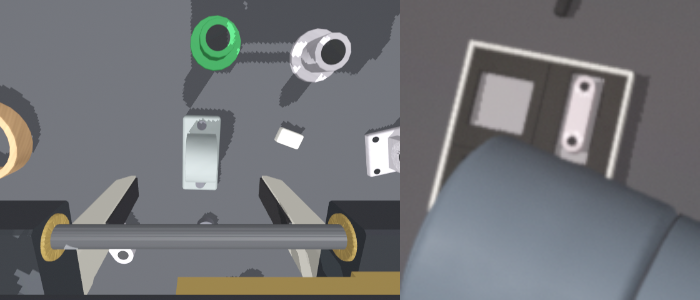

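The bearing is centred between the fingers and square to them, at about (202,152) in the left half. On the right, the link sits in its slot at (577,113). Descend.

Call:
drive_tool(targets=[-1, 0.002, 0.002, 0.04, 0, -1, 0.002, 0.002, 0.07, 0, 1, 0.002, 0.002, 0.087, 0, 1, 0.002, 0.002, 0.094, 0, 1, 0.002, 0.002, 0.095, 0])

```text
time: 8.4
ee_pos: [0.6014, -0.2309, 0.0186]
eef_rot: [[0.579, -0.815, -0.0], [-0.815, -0.579, 0.0], [-0.0, 0.0, -1.0]]
ft_force: [-0.2, 0.4, 0.3]
opening: 0.0735
grasp_force: 0.0
```

Call:
drive_tool(targets=[1, 0, 0, 0, 0, 1, 0, 0, 0, 0, 1, 0, 0, 0, 0, 1, 0, 0, 0, 0, 1, 0, 0, 0, 0])

```text
time: 8.9
ee_pos: [0.6013, -0.2315, 0.0188]
eef_rot: [[0.579, -0.816, 0.0], [-0.816, -0.579, -0.0], [0.0, -0.0, -1.0]]
ft_force: [0.0, 0.5, -0.8]
opening: 0.0332
grasp_force: 0.0
```

Call:
drive_tool(targets=[1, 0, 0, 0, 0, 1, 0, 0, 0, 0])

```text
time: 9.1
ee_pos: [0.6012, -0.2316, 0.0187]
eef_rot: [[0.579, -0.816, 0.0], [-0.816, -0.579, -0.0], [0.0, 0.0, -1.0]]
ft_force: [-1.0, -0.5, 1.7]
opening: 0.0298
grasp_force: 29.8
```

```bash
python3 go.py 601.3 -231 90 -144.6
```

```text
t 9.1 pos [ 601.2 -231.6   18.7] phi -144.6 open 0.0298 grip 29.8 F [-1.  -0.5  1.7] q1,6 [-25. 119.]
shift [-0.001 -0.    -0.095] turn -0.0 rows 1.4 0.0
```

Call:
drive_tool(targets=[1, 0, 0, -0.01, 0, 1, 0, 0, -0.03, 0, 1, 0, 0, -0.065, 0, 1, 0, 0, -0.095, 0, 1, 0, 0, -0.105, 0])

```text
time: 9.6
ee_pos: [0.6024, -0.2319, 0.1006]
eef_rot: [[0.579, -0.816, 0.004], [-0.816, -0.579, -0.002], [0.004, -0.002, -1.0]]
ft_force: [0.6, 0.5, -3.4]
opening: 0.0297
grasp_force: 29.8
```

```bash
python3 go.py 477.8 221 100 -102.7
```

```text
t 9.6 pos [ 602.4 -231.9  100.6] phi -144.6 open 0.0297 grip 29.8 F [ 0.6  0.5 -3.4] q1,6 [-25. 119.]
shift [-0.589 -0.214 -0.001] turn -0.233 rows 9.4 4.9
```

Call:
drive_tool(targets=[1, -0.02, -0.007, 0, -0.02, 1, -0.065, -0.024, 0, -0.05, 1, -0.125, -0.045, 0, -0.09, 1, -0.185, -0.067, 0, -0.13, 1, -0.245, -0.089, 0, -0.17])

```text
time: 10.1
ee_pos: [0.5484, -0.0414, 0.0972]
eef_rot: [[0.915, -0.403, -0.0], [-0.403, -0.915, 0.0], [-0.0, -0.0, -1.0]]
ft_force: [1.2, 0.7, -4.0]
opening: 0.0299
grasp_force: 29.8
```

```bash
python3 go.py 477.8 221 100 -102.7
```

```text
t 10.1 pos [548.4 -41.4  97.2] phi -113.8 open 0.0299 grip 29.8 F [ 1.2  0.7 -4. ] q1,6 [ -9. 105.]
shift [-0.227 -0.282 -0.004] turn -0.062 rows 5.4 1.3
```

Call:
drive_tool(targets=[1, -0.042, -0.052, 0, -0.02, 1, -0.084, -0.104, 0, -0.04, 1, -0.126, -0.156, 0, -0.055, 1, -0.165, -0.205, 0, -0.06, 1, -0.195, -0.242, 0, -0.062])

```text
time: 10.6
ee_pos: [0.4885, 0.1847, 0.0973]
eef_rot: [[0.975, -0.221, -0.0], [-0.221, -0.975, 0.0], [-0.0, -0.0, -1.0]]
ft_force: [0.5, 0.8, -3.1]
opening: 0.0301
grasp_force: 29.8
```

```bash
python3 go.py 477.8 221 90 -102.7
```

```text
t 10.6 pos [488.5 184.7  97.3] phi -102.8 open 0.0301 grip 29.8 F [ 0.5  0.8 -3.1] q1,6 [ 16. 118.]
shift [-0.025 -0.044  0.01 ] turn -0.0 rows 0.8 0.0
```

Call:
drive_tool(targets=[1, -0.015, -0.026, 0.005, 0, 1, -0.022, -0.039, 0.01, 0, 1, -0.025, -0.044, 0.01, 0, 1, -0.025, -0.044, 0.01, 0, 1, -0.025, -0.044, 0.01, 0])

```text
time: 11.1
ee_pos: [0.4793, 0.2178, 0.0898]
eef_rot: [[0.975, -0.224, 0.0], [-0.224, -0.975, -0.0], [0.0, 0.0, -1.0]]
ft_force: [-0.4, -0.0, -3.2]
opening: 0.0301
grasp_force: 29.8
```

```bash
python3 go.py 477.8 221 29.5 -102.7
```

```text
t 11.1 pos [479.3 217.8  89.8] phi -102.9 open 0.0301 grip 29.8 F [-0.4 -0.  -3.2] q1,6 [ 19. 122.]
shift [-0.003 -0.004  0.08 ] turn -0.001 rows 1.2 0.0
```

Call:
drive_tool(targets=[1, -0.003, -0.004, 0.03, -0.001, 1, -0.003, -0.004, 0.055, -0.001, 1, -0.003, -0.004, 0.07, -0.001, 1, -0.003, -0.004, 0.077, -0.001, 1, -0.003, -0.004, 0.08, -0.001])

```text
time: 11.6
ee_pos: [0.4776, 0.2218, 0.0297]
eef_rot: [[0.975, -0.221, -0.0], [-0.221, -0.975, -0.0], [-0.0, 0.0, -1.0]]
ft_force: [0.5, -0.9, -3.8]
opening: 0.0298
grasp_force: 29.8
```

```bash
python3 go.py 477.8 221 28.9 -102.7
```

```text
t 11.6 pos [477.6 221.8  29.7] phi -102.7 open 0.0298 grip 29.8 F [ 0.5 -0.9 -3.8] q1,6 [ 20. 123.]
shift [0.001 0.001 0.001] turn -0.0 rows 0.0 0.0
```

Call:
drive_tool(targets=[1, 0, 0, 0.001, 0, 1, 0, 0, 0.001, 0, -0.1, 0, 0, 0.001, 0, -0.1, 0, 0, 0.001, 0, -0.1, 0, 0, 0.001, 0])

```text
time: 12.1
ee_pos: [0.4776, 0.2223, 0.0295]
eef_rot: [[0.976, -0.22, 0.001], [-0.22, -0.976, 0.0], [0.001, -0.0, -1.0]]
ft_force: [-0.3, 0.0, 0.3]
opening: 0.0486
grasp_force: 0.0
```

Call:
drive_tool(targets=[-0.1, 0, 0, -0.02, 0, -0.1, 0, 0, -0.07, 0, -1, 0, 0, -0.11, 0.02, -1, 0, 0, -0.125, 0.04, -1, 0, 0, -0.125, 0.06])

```text
time: 12.6
ee_pos: [0.4784, 0.2226, 0.1251]
eef_rot: [[0.916, -0.401, 0.004], [-0.401, -0.916, 0.001], [0.003, -0.003, -1.0]]
ft_force: [0.7, -0.9, -0.2]
opening: 0.0707
grasp_force: 0.0
```

```bash
python3 go.py 430 -356 95 -130.5
```

```text
t 12.6 pos [478.4 222.6 125.1] phi -113.6 open 0.0707 grip 0.0 F [ 0.7 -0.9 -0.2] q1,6 [ 20. 134.]
shift [0.25  0.733 0.039] turn 0.094 rows 11.6 2.0
```

Call:
drive_tool(targets=[-1, 0.01, 0.03, 0, 0.02, -1, 0.03, 0.088, 0, 0.04, -1, 0.051, 0.15, 0, 0.06, -1, 0.072, 0.212, 0, 0.08, -1, 0.094, 0.275, 0, 0.094])

```text
time: 13.1
ee_pos: [0.4594, 0.0033, 0.1231]
eef_rot: [[0.76, -0.65, 0.001], [-0.65, -0.76, -0.0], [0.001, -0.0, -1.0]]
ft_force: [1.7, 0.5, 0.0]
opening: 0.0929
grasp_force: 0.0
```

Call:
drive_tool(targets=[-1, 0.037, 0.055, 0, 0, -1, 0.074, 0.11, 0, 0, -1, 0.111, 0.165, 0, 0, -1, 0.148, 0.22, 0, 0, -1, 0.17, 0.253, 0, 0])

```text
time: 13.6
ee_pos: [0.4332, -0.2253, 0.1232]
eef_rot: [[0.76, -0.65, 0.001], [-0.65, -0.76, -0.001], [0.001, 0.0, -1.0]]
ft_force: [1.4, 0.4, 0.4]
opening: 0.0929
grasp_force: 0.0
```

```bash
python3 go.py 430 -356 95 -130.5; python3 -c "
from h import *
im=grab('top','t4')['color'][150:300,150:290]
cv2.imwrite('pics/t4c.png',cv2.resize(im,None,fx=4,fy=4,interpolation=cv2.INTER_CUBIC)[:,:,::-1])
"
```

```text
t 13.6 pos [ 433.2 -225.3  123.2] phi -130.5 open 0.0929 grip 0.0 F [1.4 0.4 0.4] q1,6 [-33.  98.]
shift [0.11  0.135 0.038] turn -0.0 rows 2.7 0.0
```

View pics/t4c.png

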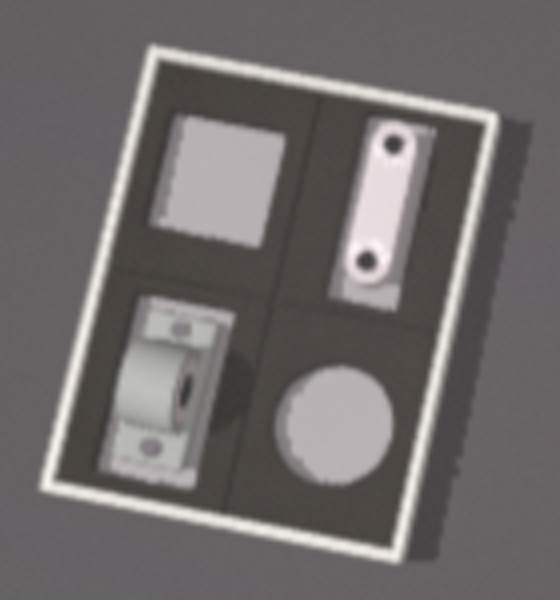

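Both parts sit in their own cut-outs. The link at (380,200) is a little toward the +x end of its slot. I'll measure the offset while moving on to the eye plate.

Call:
drive_tool(targets=[-1, 0.035, 0.043, 0.01, 0, -1, 0.07, 0.086, 0.025, 0, -1, 0.098, 0.12, 0.035, 0, -1, 0.11, 0.135, 0.038, 0, -1, 0.11, 0.135, 0.038, 0])

```text
time: 14.15
ee_pos: [0.4307, -0.3537, 0.0941]
eef_rot: [[0.76, -0.65, -0.0], [-0.65, -0.76, 0.0], [-0.0, -0.0, -1.0]]
ft_force: [0.1, 0.6, -1.1]
opening: 0.0932
grasp_force: 0.0
```

Call:
drive_tool(targets=[-1, 0, 0, 0, 0, -1, 0, 0, 0, 0])

```text
time: 14.35
ee_pos: [0.4312, -0.3515, 0.0947]
eef_rot: [[0.762, -0.648, 0.0], [-0.648, -0.762, 0.0], [0.0, -0.0, -1.0]]
ft_force: [0.3, 0.4, 0.6]
opening: 0.0928
grasp_force: 0.0
```

```bash
python3 go.py 430 -356 13 -130.5; python3 -c "
from wl import *
im=load('t4')
for n,z,sd in(('link',.032,(246,200)),):
    g=im['color'].astype(int).min(2)
    v,u=np.mgrid[:480,:640]; w=(abs(u-sd[0])<20)&(abs(v-sd[1])<30)
    C=cloud(im); m=w&(C[...,2]>.023)&(C[...,2]<.045); P=proj(im,m,z); print(n,m.sum(),rect(P),'z',np.median(C[m][:,2]))
m=(np.abs(u-192)<30)&(np.abs(v-247)<32)&(C[...,2]>.03)&(C[...,2]<.08); print('bearing housing',rect(C[m]),C[m].mean(0),C[m][:,2].max())
im=grab('wrist','w5')
cv2.imwrite('pics/w5c.png',cv2.resize(im['color'],(480,360))[:,:,::-1])
"
```

```text
t 14.35 pos [ 431.2 -351.5   94.7] phi -130.4 open 0.0928 grip 0.0 F [0.3 0.4 0.6] q1,6 [-44.  86.]
shift [0.003 0.006 0.109] turn 0.001 rows 1.6 0.0
link 528 (array([577.8,  99.8]), array([127.4,  83.4]), -1.8) z 0.03041224234156792
bearing housing (array([478.6, 219.8]), array([47.7, 31.5]), -14.1) [0.47711382 0.21850975 0.05139205] 0.06334224020985135
```

View pics/w5c.png

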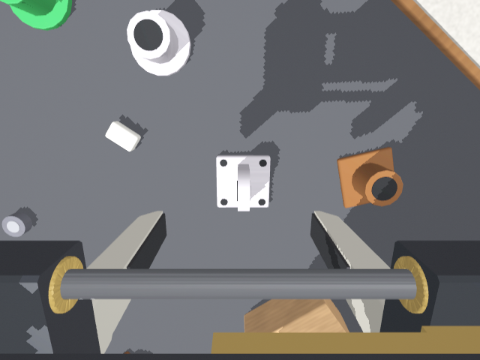

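The lug's thin side faces the fingers and the plate is square to them, centred near (243,182). Descend and close.

Call:
drive_tool(targets=[0.3, 0.003, 0.006, 0.045, 0.001, 0.3, 0.003, 0.006, 0.08, 0.001, 0.3, 0.003, 0.006, 0.1, 0.001, 0.3, 0.003, 0.006, 0.107, 0.001, 1, 0.003, 0.006, 0.109, 0.001])

```text
time: 14.9
ee_pos: [0.4299, -0.3574, 0.0127]
eef_rot: [[0.76, -0.65, -0.0], [-0.65, -0.76, 0.0], [-0.0, 0.0, -1.0]]
ft_force: [0.2, 0.1, 0.3]
opening: 0.0576
grasp_force: 0.0
```

Call:
drive_tool(targets=[1, 0, 0, 0, 0, 1, 0, 0, 0, 0, 1, 0, 0, 0, 0, 1, 0, 0, 0, 0, 1, 0, 0, 0, 0])

```text
time: 15.4
ee_pos: [0.4298, -0.3578, 0.0128]
eef_rot: [[0.759, -0.651, 0.0], [-0.651, -0.759, -0.0], [0.0, 0.0, -1.0]]
ft_force: [0.3, 0.2, 0.4]
opening: 0.0172
grasp_force: 0.0
```

Call:
drive_tool(targets=[1, 0, 0, 0, 0, 1, 0, 0, 0, 0, 1, 0, 0, 0, 0, 1, 0, 0, 0, 0, 1, 0, 0, 0, 0])

```text
time: 15.9
ee_pos: [0.4298, -0.3577, 0.0127]
eef_rot: [[0.759, -0.651, 0.0], [-0.651, -0.759, -0.0], [0.0, -0.0, -1.0]]
ft_force: [0.7, 2.3, 4.6]
opening: 0.0098
grasp_force: 30.0
```

```bash
python3 go.py 430 -356 100 -130.5
```

```text
t 15.9 pos [ 429.8 -357.7   12.7] phi -130.6 open 0.0098 grip 30.0 F [0.7 2.3 4.6] q1,6 [-45.  86.]
shift [-0.001 -0.002 -0.116] turn -0.001 rows 1.7 0.0
```

Call:
drive_tool(targets=[1, 0, 0, -0.01, 0, 1, 0, 0, -0.03, 0, 1, 0, 0, -0.065, 0, 1, 0, 0, -0.1, 0, 1, 0, 0, -0.115, 0])

```text
time: 16.4
ee_pos: [0.4304, -0.3584, 0.1018]
eef_rot: [[0.759, -0.651, 0.002], [-0.651, -0.759, -0.003], [0.004, 0.0, -1.0]]
ft_force: [-0.0, -0.7, -2.9]
opening: 0.0101
grasp_force: 30.0
```

```bash
python3 go.py 595.8 194.3 95 -102.7
```

```text
t 16.4 pos [ 430.4 -358.4  101.8] phi -130.6 open 0.0101 grip 30.0 F [-0.  -0.7 -2.9] q1,6 [-45.  86.]
shift [-0.312 -0.703  0.008] turn -0.155 rows 11.5 3.2
```

Call:
drive_tool(targets=[1, -0.008, -0.018, 0, -0.015, 1, -0.027, -0.06, 0, -0.04, 1, -0.053, -0.12, 0, -0.08, 1, -0.079, -0.178, 0, -0.12, 1, -0.105, -0.236, 0, -0.155])

```text
time: 16.9
ee_pos: [0.4846, -0.1693, 0.0979]
eef_rot: [[0.977, -0.213, -0.002], [-0.213, -0.977, 0.001], [-0.002, -0.0, -1.0]]
ft_force: [1.7, 0.4, -2.6]
opening: 0.0097
grasp_force: 30.0
```

```bash
python3 go.py 595.8 194.3 95 -102.7
```

```text
t 16.9 pos [ 484.6 -169.3   97.9] phi -102.3 open 0.0097 grip 30.0 F [ 1.7  0.4 -2.6] q1,6 [-24.  78.]
shift [ 0.041 -0.505  0.004] turn 0.002 rows 7.6 0.0
```

Call:
drive_tool(targets=[1, 0.005, -0.065, 0, 0.002, 1, 0.01, -0.13, 0, 0.002, 1, 0.016, -0.195, 0, 0.002, 1, 0.021, -0.26, 0, 0.002, 1, 0.026, -0.325, 0, 0.002])

```text
time: 17.4
ee_pos: [0.5569, 0.0642, 0.0978]
eef_rot: [[0.975, -0.224, -0.002], [-0.224, -0.975, -0.0], [-0.002, 0.0, -1.0]]
ft_force: [1.2, -0.4, -2.3]
opening: 0.0097
grasp_force: 30.0
```

```bash
python3 go.py 595.8 194.3 90 -102.7
```

```text
t 17.4 pos [556.9  64.2  97.8] phi -102.9 open 0.0097 grip 30.0 F [ 1.2 -0.4 -2.3] q1,6 [  2. 105.]
shift [ 0.012 -0.181  0.01 ] turn -0.001 rows 2.7 0.0
```

Call:
drive_tool(targets=[1, 0.004, -0.06, 0, 0, 1, 0.008, -0.12, 0.005, 0, 1, 0.01, -0.155, 0.008, 0, 1, 0.012, -0.175, 0.01, 0, 1, 0.012, -0.181, 0.01, 0])

```text
time: 17.9
ee_pos: [0.5965, 0.1928, 0.0902]
eef_rot: [[0.975, -0.224, -0.002], [-0.224, -0.975, -0.0], [-0.002, 0.001, -1.0]]
ft_force: [-1.1, -0.9, -2.1]
opening: 0.0098
grasp_force: 30.0
```

Call:
drive_tool(targets=[1, 0, 0, 0, 0, 1, 0, 0, 0, 0])

```text
time: 18.1
ee_pos: [0.5968, 0.1905, 0.0912]
eef_rot: [[0.974, -0.227, -0.001], [-0.227, -0.974, -0.0], [-0.001, 0.0, -1.0]]
ft_force: [-0.7, -0.7, -2.5]
opening: 0.0099
grasp_force: 30.0
```

```bash
python3 go.py 595.8 194.3 23.5 -102.7
```

```text
t 18.1 pos [596.8 190.5  91.2] phi -103.1 open 0.0099 grip 30.0 F [-0.7 -0.7 -2.5] q1,6 [ 13. 117.]
shift [-0.002 -0.005  0.09 ] turn -0.002 rows 1.4 0.0
```

Call:
drive_tool(targets=[1, -0.002, -0.005, 0.035, -0.002, 1, -0.002, -0.005, 0.06, -0.002, 1, -0.002, -0.005, 0.077, -0.002, 1, -0.002, -0.005, 0.086, -0.002, 1, -0.002, -0.005, 0.09, -0.002])

```text
time: 18.6
ee_pos: [0.5966, 0.1951, 0.0236]
eef_rot: [[0.975, -0.221, -0.0], [-0.221, -0.975, -0.0], [-0.0, 0.0, -1.0]]
ft_force: [0.4, -0.2, -2.9]
opening: 0.0098
grasp_force: 30.0
```

```bash
python3 go.py 595.8 194.3 22.9 -102.7
```

```text
t 18.6 pos [596.6 195.1  23.6] phi -102.7 open 0.0098 grip 30.0 F [ 0.4 -0.2 -2.9] q1,6 [ 14. 117.]
shift [-0.001  0.001  0.001] turn -0.0 rows 0.0 0.0
```

Call:
drive_tool(targets=[1, 0, 0, 0.001, 0, 1, 0, 0, 0.001, 0, 0.2, 0, 0, 0.001, 0, 0.2, 0, 0, 0.001, 0, 0.2, 0, 0, 0.001, 0])

```text
time: 19.1
ee_pos: [0.5969, 0.1958, 0.0235]
eef_rot: [[0.976, -0.22, 0.001], [-0.22, -0.976, 0.0], [0.001, -0.0, -1.0]]
ft_force: [0.2, 0.3, 0.0]
opening: 0.0291
grasp_force: 0.0
```

Call:
drive_tool(targets=[0.2, 0, 0, -0.02, 0, 0.2, 0, 0, -0.07, 0, -0.6, 0, 0, -0.11, 0, -0.6, 0, 0, -0.125, 0, -0.6, 0, 0, -0.125, 0])

```text
time: 19.6
ee_pos: [0.5974, 0.1959, 0.1188]
eef_rot: [[0.976, -0.22, 0.003], [-0.22, -0.976, 0.001], [0.003, -0.002, -1.0]]
ft_force: [0.1, 0.9, -0.1]
opening: 0.0565
grasp_force: 0.0
```

```bash
python3 go.py 566.5 -380.5 95 -102.7
```

```text
t 19.6 pos [597.4 195.9 118.8] phi -102.7 open 0.0565 grip 0.0 F [ 0.1  0.9 -0.1] q1,6 [ 14. 117.]
shift [0.129 0.759 0.031] turn -0.0 rows 11.6 0.0
```

Call:
drive_tool(targets=[-0.6, 0.005, 0.03, 0, 0, -0.6, 0.015, 0.09, 0, 0, -0.6, 0.026, 0.155, 0, 0, -0.6, 0.037, 0.22, 0, 0, -0.6, 0.048, 0.285, 0, 0])

```text
time: 20.1
ee_pos: [0.5835, -0.0225, 0.1153]
eef_rot: [[0.976, -0.22, -0.002], [-0.22, -0.976, 0.0], [-0.002, 0.0, -1.0]]
ft_force: [1.6, -0.4, 0.1]
opening: 0.0746
grasp_force: 0.0
```

Call:
drive_tool(targets=[-0.6, 0.011, 0.065, 0, 0, -0.6, 0.022, 0.13, 0, 0, -0.6, 0.033, 0.195, 0, 0, -0.6, 0.044, 0.26, 0, 0, -0.6, 0.055, 0.32, 0, 0])

```text
time: 20.6
ee_pos: [0.5709, -0.2658, 0.1151]
eef_rot: [[0.975, -0.22, -0.002], [-0.22, -0.975, 0.001], [-0.002, -0.001, -1.0]]
ft_force: [0.8, 0.0, 0.3]
opening: 0.0742
grasp_force: 0.0
```

```bash
python3 go.py 566.5 -380.5 95 -102.7
```

```text
t 20.6 pos [ 570.9 -265.8  115.1] phi -102.7 open 0.0742 grip 0.0 F [0.8 0.  0.3] q1,6 [-29.  74.]
shift [0.028 0.15  0.027] turn -0.0 rows 2.3 0.0
```

Call:
drive_tool(targets=[-0.6, 0.01, 0.055, 0.01, 0, -0.6, 0.02, 0.105, 0.02, 0, -0.6, 0.026, 0.135, 0.027, 0, -0.6, 0.028, 0.15, 0.027, 0, -0.6, 0.028, 0.15, 0.027, 0])

```text
time: 21.1
ee_pos: [0.5672, -0.3788, 0.0953]
eef_rot: [[0.975, -0.221, -0.001], [-0.221, -0.975, 0.001], [-0.002, -0.001, -1.0]]
ft_force: [0.5, 0.5, 0.8]
opening: 0.0747
grasp_force: 0.0
```

Call:
drive_tool(targets=[-0.6, 0, 0, 0, 0, -0.6, 0, 0, 0, 0])

```text
time: 21.3
ee_pos: [0.5682, -0.377, 0.0967]
eef_rot: [[0.976, -0.219, -0.0], [-0.219, -0.976, 0.0], [-0.0, -0.0, -1.0]]
ft_force: [-0.4, -0.7, -0.8]
opening: 0.0744
grasp_force: 0.0
```

```bash
python3 go.py 566.5 -380.5 10 -102.7; python3 -c "
from wl import *
im=grab('wrist','w6'); t=grab('top','t5')
C=cloud(im); m=seg(C,(.566,-.381),.045,.003,.06); m[320:]=0; print(rect(C[m]),C[m][:,2].max()); h=m&(C[...,2]>.031); print('barrel top',rect(C[h]))
cv2.imwrite('pics/w6c.png',np.hstack([cv2.resize(im['color'],(400,300)),cv2.resize(t['color'][140:300,150:310],(300,300))])[:,:,::-1])
"
```

```text
t 21.3 pos [ 568.2 -377.    96.7] phi -102.6 open 0.0744 grip 0.0 F [-0.4 -0.7 -0.8] q1,6 [-37.  65.]
shift [-0.001  0.005  0.116] turn 0.0 rows 1.7 0.0
(array([ 567.9, -382.1]), array([48.8, 44.1]), 78.5) 0.03848573117481535
barrel top (array([ 565.3, -381.6]), array([31.5, 31.1]), 10.7)
```

View pics/w6c.png

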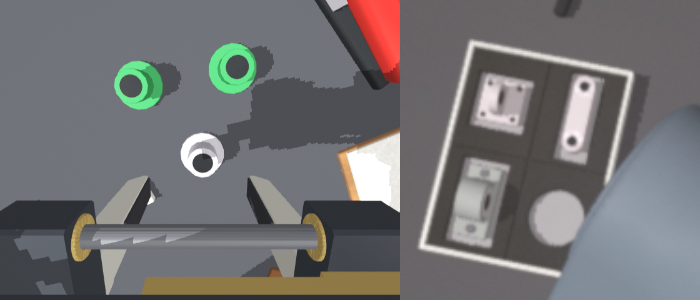

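```bash
python3 -c "
from h import *
t=load('top0'); print(onz(t,429,217,.008), onz(t,440,163,.01))
w=load('w6'); C=cloud(w); m=(w['color'].min(2)>200)&(np.hypot(C[...,0]-.53,C[...,1]+.3)<.05); print(m.sum(),C[m].mean(0) if m.any() else '')
"; python3 go.py 565.8 -381 10 -102.7
```

```text
[ 0.53151694 -0.30279207  0.008     ] [ 0.65358636 -0.33423953  0.01      ]
68 [ 0.52417574 -0.31000898  0.01064694]
t 21.4 pos [ 568.3 -377.3   96.8] phi -102.6 open 0.0741 grip 0.0 F [-0.6  0.7 -0.4] q1,6 [-37.  65.]
shift [-0.002  0.006  0.116] turn 0.0 rows 1.7 0.0
```

The bush is centred between the fingers at (203,155), and the white cube is more than 20 mm clear of the finger. On the right, the eye plate sits in its square bay. Descend.

Call:
drive_tool(targets=[-0.6, -0.002, 0.006, 0.045, 0, -0.6, -0.002, 0.006, 0.08, 0, -0.2, -0.002, 0.006, 0.104, 0, 0.3, -0.002, 0.006, 0.112, 0, 1, -0.002, 0.006, 0.1145, 0])

```text
time: 21.9
ee_pos: [0.5656, -0.3821, 0.0106]
eef_rot: [[0.976, -0.22, -0.0], [-0.22, -0.976, 0.0], [-0.0, -0.0, -1.0]]
ft_force: [-0.3, 0.5, 0.1]
opening: 0.055
grasp_force: 0.0
```

Call:
drive_tool(targets=[1, 0, 0, 0, 0, 1, 0, 0, 0, 0, 1, 0, 0, 0, 0, 1, 0, 0, 0, 0, 1, 0, 0, 0, 0])

```text
time: 22.4
ee_pos: [0.5659, -0.3825, 0.0117]
eef_rot: [[0.976, -0.22, 0.001], [-0.22, -0.976, -0.001], [0.001, 0.0, -1.0]]
ft_force: [-1.9, 2.1, 6.2]
opening: 0.0316
grasp_force: 30.0
```

Call:
drive_tool(targets=[1, 0, 0, 0, 0, 1, 0, 0, 0, 0])

```text
time: 22.6
ee_pos: [0.5659, -0.3826, 0.0117]
eef_rot: [[0.976, -0.22, 0.001], [-0.22, -0.976, -0.001], [0.001, 0.0, -1.0]]
ft_force: [-0.6, 2.4, 6.4]
opening: 0.0313
grasp_force: 30.0
```

```bash
python3 go.py 456.3 129.6 100 -102.7
```

```text
t 22.6 pos [ 565.9 -382.6   11.7] phi -102.7 open 0.0313 grip 30.0 F [-0.6  2.4  6.4] q1,6 [-38.  65.]
shift [-0.293 -0.634 -0.118] turn -0.0 rows 10.6 0.0
```

Call:
drive_tool(targets=[1, 0, 0, -0.01, 0, 1, 0, 0, -0.03, 0, 1, 0, 0, -0.065, 0, 1, 0, 0, -0.1, 0, 1, -0.005, -0.01, -0.118, 0])

```text
time: 23.1
ee_pos: [0.5641, -0.3753, 0.1024]
eef_rot: [[0.975, -0.221, 0.003], [-0.221, -0.975, -0.003], [0.004, 0.002, -1.0]]
ft_force: [-0.1, -0.3, -1.8]
opening: 0.0313
grasp_force: 30.0
```

Call:
drive_tool(targets=[1, -0.018, -0.04, 0, 0, 1, -0.043, -0.094, 0, 0, 1, -0.069, -0.15, 0, 0, 1, -0.096, -0.208, 0, 0, 1, -0.123, -0.266, 0, 0])

```text
time: 23.6
ee_pos: [0.5161, -0.1572, 0.0994]
eef_rot: [[0.975, -0.22, -0.0], [-0.22, -0.975, 0.0], [-0.0, -0.0, -1.0]]
ft_force: [1.6, 0.7, -2.1]
opening: 0.0313
grasp_force: 30.0
```

```bash
python3 go.py 456.3 129.6 95 -102.7
```

```text
t 23.6 pos [ 516.1 -157.2   99.4] phi -102.7 open 0.0313 grip 30.0 F [ 1.6  0.7 -2.1] q1,6 [-22.  81.]
shift [-0.162 -0.355  0.006] turn -0.0 rows 5.9 0.0
```

Call:
drive_tool(targets=[1, -0.027, -0.059, 0, 0, 1, -0.054, -0.118, 0, 0, 1, -0.081, -0.177, 0, 0, 1, -0.108, -0.236, 0, 0, 1, -0.132, -0.288, 0, 0])

```text
time: 24.1
ee_pos: [0.4668, 0.0753, 0.0995]
eef_rot: [[0.976, -0.22, 0.0], [-0.22, -0.976, 0.0], [0.0, -0.0, -1.0]]
ft_force: [0.5, -0.1, -2.5]
opening: 0.0311
grasp_force: 30.0
```

```bash
python3 go.py 456.3 129.6 90 -102.7
```

```text
t 24.1 pos [466.8  75.3  99.5] phi -102.7 open 0.0311 grip 30.0 F [ 0.5 -0.1 -2.5] q1,6 [  4. 106.]
shift [-0.03  -0.068  0.013] turn 0.0 rows 1.1 0.0
```

Call:
drive_tool(targets=[1, -0.015, -0.034, 0.005, 0, 1, -0.024, -0.054, 0.01, 0, 1, -0.03, -0.068, 0.013, 0, 1, -0.03, -0.068, 0.013, 0, 1, -0.03, -0.068, 0.013, 0])

```text
time: 24.6
ee_pos: [0.4575, 0.1274, 0.0895]
eef_rot: [[0.976, -0.22, 0.0], [-0.22, -0.976, -0.0], [0.0, 0.0, -1.0]]
ft_force: [0.6, 0.3, -2.3]
opening: 0.0318
grasp_force: 30.0
```

```bash
python3 go.py 456.3 129.6 22.5 -102.7
```

```text
t 24.6 pos [457.5 127.4  89.5] phi -102.7 open 0.0318 grip 30.0 F [ 0.6  0.3 -2.3] q1,6 [ 10. 113.]
shift [-0.002 -0.002  0.089] turn -0.0 rows 1.3 0.0
```

Call:
drive_tool(targets=[1, -0.002, -0.002, 0.035, 0, 1, -0.002, -0.002, 0.06, 0, 1, -0.002, -0.002, 0.077, 0, 1, -0.002, -0.002, 0.086, 0, 1, -0.002, -0.002, 0.089, 0])

```text
time: 25.1
ee_pos: [0.4564, 0.1292, 0.0223]
eef_rot: [[0.975, -0.221, -0.0], [-0.221, -0.975, -0.0], [-0.0, 0.0, -1.0]]
ft_force: [-0.8, -0.3, -2.3]
opening: 0.0316
grasp_force: 30.0
```

```bash
python3 go.py 456.3 129.6 21.7 -102.7
```

```text
t 25.1 pos [456.4 129.2  22.3] phi -102.7 open 0.0316 grip 30.0 F [-0.8 -0.3 -2.3] q1,6 [ 10. 113.]
shift [-0.    -0.     0.001] turn -0.0 rows 0.0 0.0
```

Call:
drive_tool(targets=[1, 0, 0, 0.001, 0, 1, 0, 0, 0.001, 0, -0.1, 0, 0, 0.001, 0, -0.1, 0, 0, 0.001, 0, -0.1, 0, 0, 0.001, 0])

```text
time: 25.6
ee_pos: [0.4566, 0.1297, 0.0223]
eef_rot: [[0.976, -0.22, 0.001], [-0.22, -0.976, 0.0], [0.001, -0.0, -1.0]]
ft_force: [-0.4, -0.1, 0.6]
opening: 0.0494
grasp_force: 0.0
```

Call:
drive_tool(targets=[-0.1, 0, 0, -0.02, 0, -0.1, 0, 0, -0.07, 0, -0.1, 0, 0, -0.12, 0, -0.1, 0, 0, -0.16, 0, -0.1, 0, 0, -0.18, 0])

```text
time: 26.1
ee_pos: [0.4572, 0.1298, 0.1597]
eef_rot: [[0.976, -0.22, 0.004], [-0.22, -0.976, 0.001], [0.003, -0.001, -1.0]]
ft_force: [-0.6, 0.5, -0.1]
opening: 0.0509
grasp_force: 0.0
```

Call:
drive_tool(targets=[-0.1, 0, 0.03, 0, 0, -0.1, 0, 0.09, 0, 0, -0.1, 0, 0.15, 0, 0, -0.1, 0, 0.21, 0, 0, -0.1, 0, 0.26, 0, 0])

```text
time: 26.6
ee_pos: [0.4128, -0.0624, 0.1572]
eef_rot: [[0.975, -0.22, 0.001], [-0.22, -0.975, -0.0], [0.001, 0.0, -1.0]]
ft_force: [0.6, 0.0, -0.3]
opening: 0.0509
grasp_force: 0.0
```

Call:
drive_tool(targets=[-0.1, 0, 0.05, 0, 0, -0.1, 0, 0.09, 0, 0, -0.1, 0, 0.11, 0, 0, -0.1, 0, 0.12, 0, 0, -0.1, 0, 0.12, 0, 0])

```text
time: 27.1
ee_pos: [0.3936, -0.1487, 0.157]
eef_rot: [[0.975, -0.221, 0.0], [-0.221, -0.975, -0.0], [0.0, 0.0, -1.0]]
ft_force: [0.2, 0.7, 0.1]
opening: 0.0513
grasp_force: 0.0
```

```bash
python3 go.py 456 130 200; python3 -c "
from m import *
t=grab('top','t6'); s=grab('side','s6')
bays=dict(eye=(595.8,194.3,.033,.065),link=(574.4,102.5,.026,.042),bearing=(477.8,221,.03,.07),bush=(456.3,129.6,.038,.055))
for n,(x,y,a,b) in bays.items():
    for nm,im in(('top',t),('side',s)):
        C=cloud(im); m=seg(C,(x/1000,y/1000),.052,a,b); P=C[m]; print(n,nm,m.sum(),rect(P) if len(P) else '','zmax',np.round(np.percentile(P[:,2],[50,98])*1000,1), 'bay',x,y)
A=cv2.resize(t['color'][150:300,150:290],(467,500),interpolation=cv2.INTER_CUBIC); B=cv2.resize(s['color'][150:290,240:400],(333,292),interpolation=cv2.INTER_CUBIC)
o=np.zeros((500,800,3),np.uint8); o[:,:467]=A; o[:292,467:]=B; o[292:,467:]=cv2.resize(t['color'][130:330,290:540],(333,208)); cv2.imwrite('pics/f.png',o[:,:,::-1])
"
```

```text
t 27.1 pos [ 393.6 -148.7  157. ] phi -102.8 open 0.0513 grip 0.0 F [0.2 0.7 0.1] q1,6 [-27.  76.]
shift [-0.001 -0.381 -0.057] turn 0.0 rows 5.8 0.0
eye top 120 (array([597.5, 193.7]), array([37.5, 11.5]), -12.4) zmax [51.2 59.6] bay 595.8 194.3
eye side 170 (array([596.1, 193.6]), array([34.6, 18.4]), -12.0) zmax [48.3 60.2] bay 595.8 194.3
link top 425 (array([576.7, 101.1]), array([89.8, 25.1]), -12.5) zmax [31.2 35.9] bay 574.4 102.5
link side 371 (array([575. ,  94.3]), array([89. , 51.7]), -11.4) zmax [32.8 36.4] bay 574.4 102.5
bearing top 383 (array([478.8, 220.3]), array([48. , 31.8]), -13.8) zmax [53.5 60.5] bay 477.8 221
bearing side 340 (array([479.1, 220.4]), array([46.7, 38.9]), -15.0) zmax [50.7 62.8] bay 477.8 221
bush top 176 (array([457.4, 128. ]), array([30. , 29.9]), -48.2) zmax [45.2 49.2] bay 456.3 129.6
bush side 152 (array([457. , 129.3]), array([36.8, 30.4]), 85.9) zmax [46.5 50.3] bay 456.3 129.6
```

View pics/f.png

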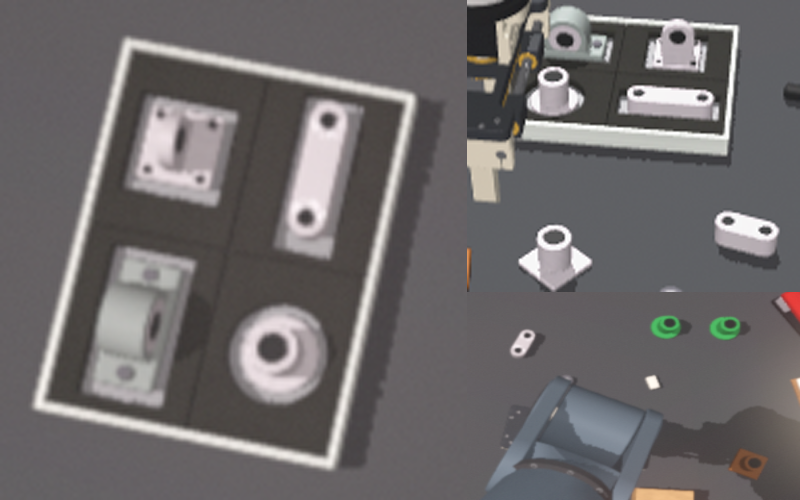

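All four parts sit flat in their bays within about 3 mm of centre. Their measured top heights fit a floor at 10 mm. The square bush at (555,255) and the short link at (747,235) stand as they were.

```bash
python3 -c "
from station import ticket
print(ticket.finish_job())"
```

```text
the job is handed in; nothing more can be done
None
```

The job is handed in at about 27 s: bush, eye plate, link and bearing are each released in their own bays, about 3 mm or less off centre in the last top view; the square bush and short link were not touched; no verdict came back.

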